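Press a glued pen case to the set force

TASK

Lay the navy-blue pen case with the freshly glued wooden panel on the bed of the screw press, panel up, and slide it between the guide rails fully home against the back stop. Then wind the handwheel clockwise until the red indicator tab pops out of the side of its base, stop there without over-tightening, and let go, leaving the case clamped; leave everything else on the table alone.

Things in the scene. Friction and masses are not known exactly. Their poses are not given: they have to be found in the camera images.
- press: Green bench screw press bolted down. Origin: underside of the base, below the vertical screw axis; x from the open front (robot side) back to the column, z up. In its frame, mm: base x -160..140, y -66..66. Head x -45..140, y -30..30, z 104..154, on a column at x 104..140. Handwheel above the head: rim at z 184, outside radius 51; end of the screw in its middle up to z 204.
- bed_home (a point): Point fixed to the press, on the top of the unloaded steel bed (30 mm above the table) below the screw axis, axes as the press: home place of the case's underside centre. Along x from here, mm: guide rails -28..88, 60 apart inside, 10 high, mouths flaring to 88 apart at x -67; in front the bed is bare, to x -156 (118 wide); face of the back stop at x 92, 18 high.
- plate (a point): Centre of the underside of the pressing plate (60 x 44 mm, dark rubber face) on the lower end of the screw, under the head; 64 to 68 mm above the table at the start, at least 2 mm over the tallest case on the bed. It only moves up and down, 8 mm a turn of the wheel.
- case_center (a point): Case to be pressed: navy-blue flat box 184 x 56 x 24 mm, 0.15 to 0.35 kg, wooden panel 120 x 40 mm glued on top. Over the panel it is 26 to 32 mm tall: panels and glue lines differ from case to case. Point on its centre line 14 mm above its underside; x along its length, z up. Either end may go in first.
- knob_mid (a point): Middle of the red knob on the handwheel: upright, 20 mm across, 45 mm tall, 43 mm off the screw axis. It spins freely on its pin, so a hand can carry it round from above without turning itself. Its underside is 8 mm above the middle of the rim bar (11 mm thick); the hub is no higher than the knob's underside. The wheel stays at its height.
- wheel (a joint): Handwheel turn, rad, positive clockwise from above = tightening (drives the plate down 8 mm a turn). At 0 the knob is on the press's -x side of the axis; clockwise it moves towards +y. -1.3 to 1.3 at the start. Stays where it is left; takes about 0.12 N m, rising to about 0.21 N m at the set force.
- bed (a joint): How far, in m, the steel bed (with rails, stop and case) has sunk on its springs under the clamping force: 0 up to about 10 N, then 12.5 N per mm. The tab trips at about 0.0048 (some 70 N); over 0.0060 (some 83 N) the case is over-tightened, about a sixth of a turn of the wheel further.
- tab (a joint): Red sprung indicator tab, 28 mm wide, 5 mm thick, in a slot with a white bezel in the +y side of the base (x -30, z 13 mm in the press's frame). 0 = in, its white end nearly flush; it may creep out 2 mm, then snaps out to 0.012 m at the set force and stays out.
- cup: white paper cup, 72 mm across, 90 mm tall; origin under its centre
- juice: yellow drinks bottle, 54 mm across, 130 mm tall; origin under its centre
- glue: white glue bottle with a red cap, 48 mm across, 120 mm tall; origin under its centre
- spare_case: finished wine-red pen case with a dark panel, 184 x 56 x 27 mm, not part of the job; origin under its centre, x along its length

How it is judged (in metres and radians):
On the way, in this order (a step that is already met when the one before it is completed fails the run):
1. the case lies on the bed between the rails, home against the back stop, not yet clamped (x of case_center in the frame of press between -0.004 and 0.003 m and y of case_center in the frame of press between -0.004 and 0.004 m and z of case_center in the frame of press between 0.033 and 0.048 m and angle between the x axis of case_center and the x axis of press, either way round below 0.05 rad and angle between case_center's own z axis and vertical below 0.05 rad and value of joint tab below 0.004 m and value of joint bed below 0.0015 m), for 0.2 s.
2. the case is clamped until the tab has popped out (x of case_center in the frame of press between -0.004 and 0.003 m and y of case_center in the frame of press between -0.004 and 0.004 m and z of case_center in the frame of press between 0.033 and 0.048 m and angle between the x axis of case_center and the x axis of press, either way round below 0.05 rad and angle between case_center's own z axis and vertical below 0.05 rad and value of joint tab above 0.009 m and value of joint bed above 0.0035 m), for 0.2 s.
At the end, for the whole second after the job is handed in: The case lies panel up on the bed, home: its centre within 4 mm of the screw axis along and across the press and squared to it within 3 degrees; the tab is out (over 9 mm) and the case is still clamped (bed sunk 3.5 to 6 mm); the wheel at rest (all of step 2 and value of joint bed below 0.006 m and velocity of joint wheel between -0.1 and 0.1 rad/s); the robot touches nothing.
It fails at once if the case is over-tightened: the bed sinks more than 6 mm (some 83 N) (value of joint bed above 0.006 m).
It fails at once if the tab is tripped with no case under the plate (value of joint tab above 0.009 m and horizontal distance between case_center and press above 0.02 m).
It fails at once if a bystander on the table (cup, juice, glue, red spare case) is pushed away by over 30 mm or tipped over (distance of any of cup, juice, glue, spare_case from where it was at the start of the episode above 0.03 m or angle between any of cup, juice, glue, spare_case's own z axis and vertical above 0.5 rad).
It also fails if it takes over 72 s, if anything falls off the work surface, if the arm or the gripper's body presses on something with over 40 N, if the wrist force passes 120 N, or if a joint passes its speed limit or range.

ROBOT

A 6-joint arm with a two-finger parallel gripper is mounted at the origin on the work surface. World frame = base frame: x ahead of the robot, y to its left, z up, the work surface at z = 0. Lengths are in mm, angles in rad, forces in N, time in s.
With the tool pointing down it reaches from about 425 to 950 mm from the base axis. Payload 14.7 kg.
Tool frame: the origin (TCP) lies at the very end of the fingers, on their centre line; the grasp point (between the pads) lies 19 mm behind it; z points along the fingers, y is the direction in which the jaws open and shut (so a half turn about z gives the same grasp; the last joint's range is limited). The gripper opens to 85 mm and grips with 20 to 120 N. Pads are 22 mm wide; open, the fingers measure 114 mm over their backs; the gripper's body (76 mm by 85 mm) begins 54 mm behind the grasp point. The pads swing forward as they close: fully open they stand 13 mm farther back than shut.
Start: joints at [1.069, 0.48, 1.596, -0, 1.065, -0.047], TCP at [285.51, 583.932, 231.297] pointing down, gripper open.
Joint ranges: [-2.75, 2.75], [-0.82, 2.05], [0.23, 2.67], [-1.56, 4.7], [0.09, 2.69], [-2.92, 2.92]. Speed limits (rad/s): [1.89, 1.89, 2.39, 3.01, 3.01, 3.01].

INTERFACE

Orientations are given as a 3x3 rotation matrix whose columns are the frame's x, y, z axes.
In Python, from rig import robot gives the robot as it stands.
- The arm moves only by the shell command python3 -m pendant 'ROWS' [OPENING] [FORCE]. ROWS is JSON, a list of rows, each a list of 6 numbers: the shift along the tool's x, y, z in cm, then the turn, a rotation vector about the tool's x, y, z in degrees. A call has 1 to 8 rows; each row shifts and turns the pose as measured when the row begins, along the tool's axes as they then stand; what a row does not reach is not made up. A row lasts 1/8 s, in which the tool goes at most 62.5 mm and 10.7 degrees, less where a joint would pass 70% of its speed; a pose out of reach is approached as far as the arm can. A call with a gripper value outside its range is refused whole. OPENING is the closure, from 0 (fully open) to 1 (shut), set as the call begins (- or left out, the last holds). The fingers move at their own pace and stop on an object; FORCE is the grip in N (left out, the last holds). Time passes only in rows, so rows that do not move let the fingers close. It gives the time, the measured TCP pose, the force and the opening at its end, in the units of the state.
- robot.observe(): the state, without advancing time (a new reading comes with each control period).
- robot.camera(name): name is "scene" or "top" or "wrist"; returns a dict with "img" (420x560x3 uint8, blue, green, red), "z_map" (420x560 float32, mm along the optical axis (not along the pixel's ray), 0 where there is no reading), "K" (3x3 intrinsics, pixels), "dist" ([k1, k2, p1, p2, k3] as OpenCV has them; the pictures are not rectified), "eye" and "rotation" of the camera in the world; the wrist camera has in their place "mount" (4x4, takes a point from camera to tool coordinates, whose origin is the TCP and whose axes are the flange's). Camera axes: x right, y up, looking along -z (the intrinsics and any distortion apply to the point x, -y, -z); pixel columns grow to the right and rows downward; lengths in mm; the calibration is good to about 2 mm. A picture is of the moment at which its call begins: read the wrist's pose just before it.
- robot.sign_off(): hands the job in, once; it reports no verdict.
The state is a dict: "time": time; "q": joint angles; "joint_vel": joint speeds; "tau": joint torques, N m; "position": TCP position; "tool_rot": TCP orientation; "contact_force": force on the tool from outside, world axes, zero at the start; "ft_torque": the same for the moment, N m; "gripper_width": finger opening in mm.
Only numpy, scipy, OpenCV 4.12 (cv2) and the standard library are available. Lean on these libraries where they do the work, as an engineer would, in place of code of your own. Each camera call takes 0.05 s, during which the arm holds its last target. There are 200 camera calls.

## Working session

There is one attempt and no reset: what is moved stays moved. The work goes in short steps, Python scripts to look and compute and a shell command to move; the robot and the scene stay as the last step left them, time stands still between calls to the robot, and variables do not carry over. Pictures are saved under pics/ and viewed, about 8 in all and at most 12, crops included, and the job is handed in when it is done.

```bash
ls; mkdir -p pics; cat > h.py <<'E'
import numpy as np, cv2
from rig import robot
def cam(n):
    s=robot.observe(); c=robot.camera(n)
    if 'mount' in c:
        M=np.array(c['mount']); R=np.array(s['tool_rot']); p=np.array(s['position'])
        c['rotation']=R@M[:3,:3]; c['eye']=R@M[:3,3]+p
    c['rotation']=np.array(c['rotation']);c['eye']=np.array(c['eye'])
    return c
def rays(c,uv):
    q=cv2.undistortPoints(np.array(uv,float).reshape(-1,1,2),np.array(c['K']),np.array(c['dist']))[:,0]
    return np.c_[q[:,0],-q[:,1],-np.ones(len(q))]
def world(c,uv):   # by depth
    uv=np.array(uv,float).reshape(-1,2); i=uv.round().astype(int)
    z=c['z_map'][i[:,1],i[:,0]]
    return (rays(c,uv)*z[:,None])@c['rotation'].T+c['eye']
def atz(c,uv,z):
    d=rays(c,np.array(uv,float).reshape(-1,2))@c['rotation'].T
    return c['eye']+d*((z-c['eye'][2])/d[:,2])[:,None]
def proj(c,P):
    P=(np.array(P,float).reshape(-1,3)-c['eye'])@c['rotation']
    P[:,1:]*=-1
    return cv2.projectPoints(P,np.zeros(3),np.zeros(3),np.array(c['K']),np.array(c['dist']))[0][:,0]
E
python3 - <<'E'
from h import *
import pickle
for n in('scene','top'):
    c=cam(n); cv2.imwrite(f'pics/{n}0.png',c['img']); pickle.dump(c,open(f'{n}.pkl','wb')); print(n,c['eye'],c['rotation'].round(2).tolist())
s=robot.observe(); print(s)
E
```

```text
pics
scene [1268.12479558 -556.3215193   812.15151216] [[0.6, -0.48, 0.64], [0.8, 0.35, -0.49], [0.01, 0.8, 0.59]]
top [ 374.42987363   -5.0489874  1141.53052296] [[0.03, 0.99, -0.15], [-1.0, 0.03, -0.03], [-0.03, 0.15, 0.99]]
{'time': 0.1, 'q': array([ 1.06941786e+00,  4.80762222e-01,  1.59680002e+00,  9.49650133e-06,
        1.06508682e+00, -4.65903579e-02]), 'joint_vel': array([ 0.00101294, -0.00042344,  0.0001559 ,  0.000745  , -0.00050164,
       -0.00039365]), 'tau': array([ 9.72410126e-04, -9.52251506e+01, -4.31043541e+01,  1.22616671e-04,
        4.78710004e-03,  6.21382992e-05]), 'position': array([285.32759109, 583.62982797, 230.74508374]), 'tool_rot': array([[-8.98352091e-01,  4.39275832e-01, -5.15031656e-04],
       [ 4.39276130e-01,  8.98351619e-01, -9.22392991e-04],
       [ 5.74945739e-05, -1.05487478e-03, -9.99999442e-01]]), 'contact_force': array([ 1.23134099, -0.6288666 , -0.52787826]), 'ft_torque': array([ 0.0440418 , -0.02820002,  0.04062351]), 'gripper_width': 85.49462330383041}
```

View pics/top0.png

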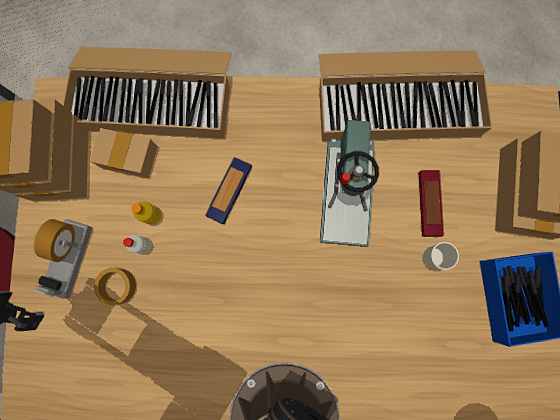

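View pics/scene0.png

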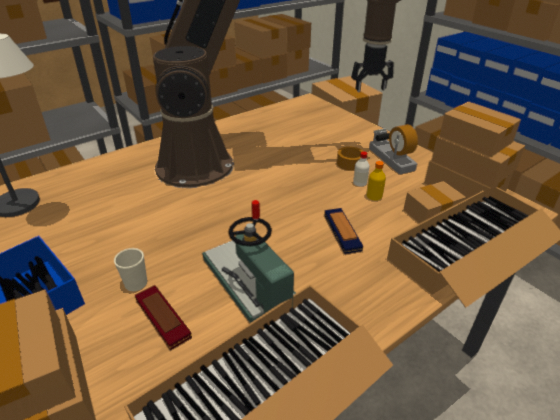

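The top view shows the navy case at about (229,190), the press with its front edge from (321,243) to (369,245), the wheel hub at about (358,172) and the red knob at (347,177). The glue (137,243), juice (147,212), spare case (431,203) and cup (441,256) are all clear of the route.

```bash
python3 - <<'E'
from h import *
import pickle
for n in('top','scene'):
    c=pickle.load(open(n+'.pkl','rb')); hsv=cv2.cvtColor(c['img'],cv2.COLOR_BGR2HSV)
    X,Y=np.meshgrid(np.arange(560),np.arange(420)); W=world(c,np.c_[X.ravel(),Y.ravel()]).reshape(420,560,3)
    # case: points in box, navy or panel, z 10..40
    m=(W[...,2]>12)&(W[...,2]<45)&(W[...,0]>400)&(W[...,0]<800)&(W[...,1]>50)&(W[...,1]<330)&(c['z_map']>0)
    k,l,st,_=cv2.connectedComponentsWithStats(m.astype(np.uint8))
    for i in range(1,k):
        if st[i,4]>150:
            P=W[l==i]; r=cv2.minAreaRect(P[:,:2].astype(np.float32)); print(n,st[i],r,np.percentile(P[:,2],[5,50,95]))
    # press bed/base: points z 15..45 
    m=(W[...,2]>22)&(W[...,2]<50)&(W[...,0]>350)&(W[...,0]<900)&(W[...,1]>-300)&(W[...,1]<40)&(c['z_map']>0)
    k,l,st,_=cv2.connectedComponentsWithStats(m.astype(np.uint8))
    for i in range(1,k):
        if st[i,4]>150:
            P=W[l==i]; r=cv2.minAreaRect(P[:,:2].astype(np.float32)); print(n,'press?',st[i],r,cv2.boxPoints(r).tolist(),np.percentile(P[:,2],[5,50,95]))
    red=((hsv[...,0]<6)|(hsv[...,0]>174))&(hsv[...,1]>180)&(hsv[...,2]>120)&(W[...,2]>150)
    P=W[red]; print(n,'knob',P.mean(0),P.min(0),P.max(0),red.sum())
    m=(W[...,2]>170)&(W[...,2]<210)&(W[...,1]<60)&(W[...,1]>-200)&(W[...,0]>400)&(W[...,0]<800)&~red
    (print(n,'wheel',cv2.minEnclosingCircle(W[m][:,:2].astype(np.float32)),W[m][:,2].mean()))
E
```

```text
top [175 121  50  17 207] ((780.7098388671875, 260.8610534667969), (133.9588623046875, 39.83081817626953), 87.1785659790039) [13.80906951 28.96716235 42.97943783]
top [ 205  157   47   67 1373] ((605.7827758789062, 171.78433227539062), (56.84150695800781, 184.99813842773438), 66.6684341430664) [20.31029662 27.61156842 34.84623194]
top press? [323  88  30  43 638] ((837.3574829101562, -126.31982421875), (127.85275268554688, 75.93064880371094), 2.9270148277282715) [[771.5758666992188, -91.6683578491211], [775.4531860351562, -167.4999542236328], [903.1390991210938, -160.97128295898438], [899.2617797851562, -85.13969421386719]] [34.95407545 38.50899499 49.02095415]
top press? [ 320  122   53  124 3220] ((628.68603515625, -153.53158569335938), (334.2669982910156, 141.01239013671875), 0.008609737269580364) [[461.54193115234375, -83.05050659179688], [461.56317138671875, -224.06289672851562], [795.8301391601562, -224.01266479492188], [795.8088989257812, -83.00027465820312]] [26.01231739 30.77549068 40.73441068]
top knob [ 592.55616956 -121.39215103  256.27493795] [ 374.42987363 -131.19538322
[... 1208 characters left out ...]
71875], [905.7960205078125, -288.20538330078125], [899.515380859375, -211.884521484375]] [34.14826506 36.79546164 49.30739357]
scene press? [294 324  34  31 170] ((854.313232421875, -163.73544311523438), (90.85183715820312, 11.890229225158691), 5.628695011138916) [[808.523193359375, -162.27442932128906], [809.689453125, -174.10731506347656], [900.103271484375, -165.1964569091797], [898.93701171875, -153.3635711669922]] [34.58167605 37.51608705 49.69459259]
scene knob [ 598.07974877 -124.11436193  235.29694295] [ 591.15134393 -132.93465879  231.57856574] [ 604.88718427 -117.4956053   237.06379948] 28
scene wheel ((622.7799072265625, -159.61094665527344), 51.013057708740234) 187.60746248052246
```

```bash
python3 -m pendant '[[-5.2,-2.9,0,0,0,0],[-5.2,-2.9,0,0,0,0],[-5.2,-2.9,0,0,0,0],[-5.2,-2.9,0,0,0,0],[-5.2,-2.9,0,0,0,0],[-5.2,-2.9,0,0,0,-2.5],[-5.2,-2.9,0,0,0,0],[-5.2,-2.9,0,0,0,0]]' 0 60
cat > g.py <<'E'
from h import *
import pickle
E
python3 - <<'E'
from h import *
s=robot.observe(); print(s['position'],s['tool_rot'].round(4).tolist(),s['time'],s['joint_vel'].round(2))
c=cam('wrist'); cv2.imwrite('pics/w1.png',c['img'])
import pickle; pickle.dump(c,open('w1.pkl','wb'))
hsv=cv2.cvtColor(c['img'],cv2.COLOR_BGR2HSV)
X,Y=np.meshgrid(np.arange(560),np.arange(420)); W=world(c,np.c_[X.ravel(),Y.ravel()]).reshape(420,560,3)
m=(W[...,2]>12)&(W[...,2]<45)&(np.hypot(W[...,0]-605,W[...,1]-171)<130)&(c['z_map']>0)
P=W[m]; r=cv2.minAreaRect(P[:,:2].astype(np.float32)); print(r,np.percentile(P[:,2],[2,50,98]))
print('eye',c['eye'],c['rotation'].round(2).tolist())
print(proj(c,[[605.5,171,24],[623,-158,30],s['position']]))
E
```

```text
time: 1.1
position: [566.8, 187.3, 228.8]
tool_rot: [[-0.92, 0.392, -0.002], [0.392, 0.92, -0.002], [0.001, -0.002, -1.0]]
contact_force: [0.8, 0.9, -0.2]
gripper_width: 85.4
[566.80103579 187.25151977 228.77551515] [[-0.92, 0.3919, -0.0023], [0.3919, 0.92, -0.0016], [0.0015, -0.0023, -1.0]] 1.1 [-0.79  0.2  -0.32 -0.    0.12 -0.79]
((603.838134765625, 173.21302795410156), (56.15654754638672, 184.0114288330078), 66.65727233886719) [22.47293094 26.2374405  33.92283602]
eye [488.82515514 221.70335528 372.46977404] [[0.39, -0.87, -0.3], [0.92, 0.37, 0.13], [-0.0, -0.33, 0.94]]
[[277.84739341 214.38664452]
 [ 12.21323424 338.81875579]
 [276.23395299 284.07033778]]
```

View pics/w1.png

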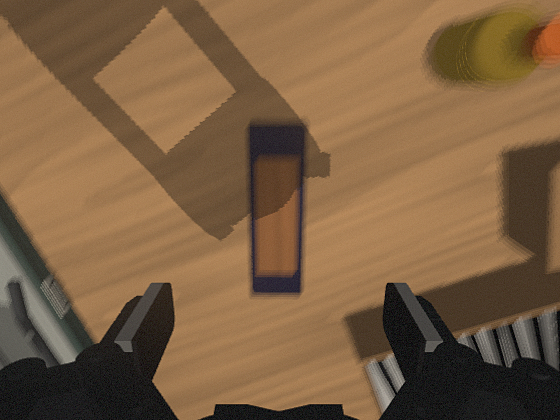

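The wrist view, blurred because the arm was still moving, shows the case at (276,210) and upright in the image, so the hand is square to it. I'll measure again at rest.

```bash
python3 -m pendant '[[0,0,0,0,0,0],[0,0,0,0,0,0]]'
cat > meas.py <<'E'
from h import *
s=robot.observe()
for n in('wrist',):
    c=cam(n)
    hsv=cv2.cvtColor(c['img'],cv2.COLOR_BGR2HSV)
    X,Y=np.meshgrid(np.arange(560),np.arange(420)); W=world(c,np.c_[X.ravel(),Y.ravel()]).reshape(420,560,3)
    m=(W[...,2]>12)&(W[...,2]<45)&(np.hypot(W[...,0]-605,W[...,1]-171)<130)&(c['z_map']>0)
    P=W[m]; r=cv2.minAreaRect(P[:,:2].astype(np.float32)); print(r,np.percentile(P[:,2],[2,50,98]))
a=np.radians(r[2]+90 if r[1][0]<r[1][1] else r[2]); d=np.array([np.cos(a),np.sin(a)]); d*=np.sign(d[0])
g=np.r_[np.array(r[0])-50*d,4]
print('grip',g,'tool delta cm',(s['tool_rot'].T@(g-s['position']))/10)
y=s['tool_rot'][:2,1]; print('yaw err deg (tool z turn)',np.degrees(np.arctan2(d[0]*y[0]+d[1]*y[1],abs(y[1]*d[0]-y[0]*d[1]))))
E
python3 meas.py
```

```text
time: 1.4
position: [571.2, 180.4, 228.1]
tool_rot: [[-0.918, 0.396, -0.001], [0.396, 0.918, -0.004], [-0.0, -0.004, -1.0]]
contact_force: [-0.3, 0.5, 0.3]
gripper_width: 85.7
((603.4951782226562, 173.29763793945312), (56.14745330810547, 183.55825805664062), 66.62812042236328) [22.47433202 26.2763438  33.88096781]
grip [557.59770658 193.13250866   4.        ] tool delta cm [ 1.75870316  0.71336576 22.40479398]
yaw err deg (tool z turn) -0.013586021246962678
```

```bash
python3 -m pendant '[[1.8,0.7,3,0,0,0],[0,0,5,0,0,0],[0,0,5,0,0,0],[0,0,4,0,0,0],[0,0,2,0,0,0],[0,0,0,0,0,0],[0,0,0,0,0,0]]' 0 60; python3 - <<'E'
from h import *
s=robot.observe(); print((s['tool_rot'].T@(np.array([557.6,193.1,5])-s['position'])/10).round(2))
E
```

```text
time: 2.33
position: [553.0, 203.5, 35.2]
tool_rot: [[-0.923, 0.385, 0.001], [0.385, 0.923, -0.002], [-0.002, -0.001, -1.0]]
contact_force: [0.7, -0.6, -0.5]
gripper_width: 85.1
[-0.82 -0.78  3.03]
```

```bash
python3 -m pendant '[[-0.8,-0.8,1,0,0,-0.6],[0,0,1,0,0,0],[0,0,0,0,0,0]]'; python3 - <<'E'
from h import *
s=robot.observe(); print((s['tool_rot'].T@(np.array([557.6,193.1,5])-s['position'])/10).round(2),s['tool_rot'].round(3).tolist())
E
```

```text
time: 2.7
position: [558.9, 192.9, 16.2]
tool_rot: [[-0.927, 0.374, 0.005], [0.374, 0.927, -0.001], [-0.005, 0.001, -1.0]]
contact_force: [0.3, -0.7, 0.4]
gripper_width: 85.2
[ 0.13 -0.03  1.12] [[-0.927, 0.374, 0.005], [0.374, 0.927, -0.001], [-0.005, 0.001, -1.0]]
```

```bash
python3 -m pendant '[[0,0,1,0,0.3,1.3],[0,0,0.1,0,0,0],[0,0,0,0,0,0]]'; python3 -m pendant '[[0,0,0,0,0,0],[0,0,0,0,0,0],[0,0,0,0,0,0],[0,0,0,0,0,0],[0,0,0,0,0,0]]' 1 100
```

```text
time: 3.08
position: [559.1, 192.8, 4.5]
tool_rot: [[-0.918, 0.397, -0.0], [0.397, 0.918, 0.001], [0.001, 0.001, -1.0]]
contact_force: [-0.2, -1.2, 0.2]
gripper_width: 85.3
time: 3.7
position: [559.2, 193.0, 5.5]
tool_rot: [[-0.918, 0.397, 0.0], [0.397, 0.918, 0.001], [0.0, 0.001, -1.0]]
contact_force: [1.1, 0.7, -2.0]
gripper_width: 53.8
```

```bash
python3 -m pendant '[[0,0,-4,0,0,0],[0,0,-5,0,0,0],[0,0,-5,0,0,0],[0,-4,-2,0,0,0],[0,-4.5,0,0,0,0],[0,-4.5,0,0,0,0],[0,-4.5,0,0,0,0],[0,-4,0,0,0,0]]'; python3 -m pendant '[[0,0,0,0,0,-7],[0,0,0,0,0,-7],[0,0,0,0,0,-7],[0,0,0,0,0,-2.4],[0,0,0,0,0,0],[0,0,0,0,0,0]]'
cat > look.py <<'E'
import sys
from h import *
import pickle
n,o=sys.argv[1:3]
s=robot.observe(); c=cam(n); cv2.imwrite(f'pics/{o}.png',c['img']); pickle.dump(c,open(o+'.pkl','wb'))
print(s['time'],s['position'].round(1),s['tool_rot'].round(4).tolist(),s['gripper_width'],abs(s['joint_vel']).max())
E
python3 look.py wrist w2
```

```text
time: 4.7
position: [471.8, -7.7, 169.6]
tool_rot: [[-0.92, 0.392, 0.0], [0.392, 0.92, 0.001], [0.0, 0.001, -1.0]]
contact_force: [0.3, -0.5, -3.4]
gripper_width: 53.5
time: 5.45
position: [469.1, -10.6, 169.2]
tool_rot: [[-1.0, -0.012, -0.002], [-0.012, 1.0, 0.001], [0.002, 0.001, -1.0]]
contact_force: [-1.1, -1.4, -4.0]
gripper_width: 53.6
5.45 [469.1 -10.6 169.2] [[-0.9999, -0.0124, -0.002], [-0.0124, 0.9999, 0.0008], [0.002, 0.0008, -1.0]] 53.613563088795814 0.000967257069505893
```

View pics/w2.png

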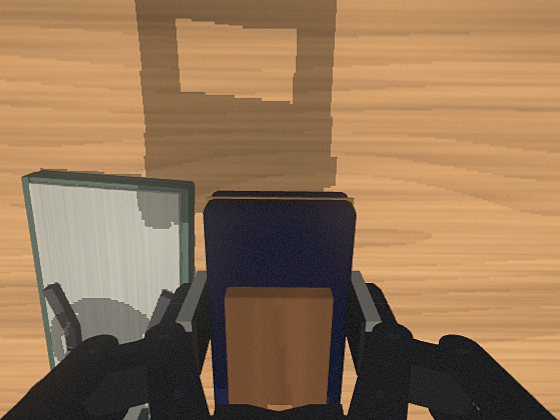

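The wrist view shows the steel bed's front edge from (30,183) to (181,188), its left edge running down to (50,355) and the rail mouths near (60,320). The held case is centred and square. I'll fit the press pose from the bed edges.

```bash
python3 - <<'E'
from h import *
import pickle
c=pickle.load(open('w2.pkl','rb')); hsv=cv2.cvtColor(c['img'],cv2.COLOR_BGR2HSV).astype(int)
X,Y=np.meshgrid(np.arange(560),np.arange(420)); W=world(c,np.c_[X.ravel(),Y.ravel()]).reshape(420,560,3)
print([hsv[230,x].tolist() for x in (28,31,34,37,40,60,100,175,180,183,186,190,194)])
print('z bed',np.median(W[200:270,60:120,2]),[W[230,x,2].round(1) for x in(34,40,60,100,130,175,180,184,188,192,196,200)])
bed=(hsv[...,1]<60)&(hsv[...,2]>90)&(X<200)&(Y>170)&(Y<300)
L=[];R=[];F=[]
for r in range(200,275,3):
    x=np.where(bed[r])[0]; L.append((x.min()-.5,r)); R.append((x.max()+.5,r))
for x in range(45,170,4):
    y=np.where(bed[:,x])[0]; F.append((x,y.min()-.5))
for n,p in(('L',L),('R',R),('F',F)):
    w=atz(c,p,30)[:,:2].astype(np.float32); vx,vy,x0,y0=cv2.fitLine(w,cv2.DIST_HUBER,0,.01,.01).ravel()
    v=np.array([vx,vy]); res=(w-[x0,y0])@[-vy,vx]; print(n,(x0,y0),np.degrees(np.arctan2(vy,vx)),res.std(),abs(res).max())
# knob and wheel unseen here; top: rectangle front
t=pickle.load(open('top.pkl','rb'));print(atz(t,[[321,243],[369,245]],22))
E
```

```text
[[15, 128, 233], [52, 35, 108], [58, 36, 106], [20, 32, 192], [21, 27, 186], [23, 23, 186], [21, 27, 190], [23, 24, 191], [21, 27, 95], [60, 36, 113], [62, 32, 120], [42, 21, 62], [15, 112, 139]]
z bed 30.871644747377445 [np.float64(28.5), np.float64(30.4), np.float64(31.3), np.float64(31.7), np.float64(30.0), np.float64(30.6), np.float64(27.0), np.float64(29.2), np.float64(27.4), np.float64(14.2), np.float64(0.5), np.float64(1.1)]
L (np.float32(509.17566), np.float32(-214.39835)) -3.8011627 0.23272148 0.3933321
R (np.float32(507.31476), np.float32(-85.9997)) 3.782143 2.272618 7.609383
F (np.float32(462.1402), np.float32(-147.82533)) 85.24615 1.037729 2.9555595
[[ 464.49572808  -86.64677898   22.        ]
 [ 462.4227759  -215.89731025   22.        ]]
```

```bash
python3 - <<'E'
from h import *
import pickle
c=pickle.load(open('w2.pkl','rb')); hsv=cv2.cvtColor(c['img'],cv2.COLOR_BGR2HSV).astype(int)
X,Y=np.meshgrid(np.arange(560),np.arange(420))
bed=((hsv[...,1]<60)&(hsv[...,0]<38)&(hsv[...,2]>75)&(X<200)&(Y>170)&(Y<300)).astype(np.uint8)
bed=cv2.morphologyEx(bed,cv2.MORPH_OPEN,np.ones((5,5)))
L=[];R=[];F=[]
for r in range(200,275,3):
    x=np.where(bed[r])[0]; L.append((x.min()-.5,r)); R.append((x.max()+.5,r))
for x in range(45,170,4):
    y=np.where(bed[:,x])[0]; F.append((x,y.min()-.5))
print(R[::4],F[::4])
for n,p in(('L',L),('R',R),('F',F)):
    w=atz(c,p,30)[:,:2].astype(np.float32); vx,vy,x0,y0=cv2.fitLine(w,cv2.DIST_HUBER,0,.01,.01).ravel()
    res=(w-[x0,y0])@[-vy,vx]; print(n,(x0,y0),np.degrees(np.arctan2(vy,vx)),res.std(),abs(res).max())
E
```

```text
[(np.float64(180.5), 200), (np.float64(180.5), 212), (np.float64(180.5), 224), (np.float64(180.5), 236), (np.float64(180.5), 248), (np.float64(180.5), 260), (np.float64(180.5), 272)] [(45, np.float64(181.5)), (61, np.float64(183.5)), (77, np.float64(184.5)), (93, np.float64(185.5)), (109, np.float64(186.5)), (125, np.float64(187.5)), (141, np.float64(189.5)), (157, np.float64(190.5))]
L (np.float32(509.1274), np.float32(-209.62363)) -3.9025257 0.23700011 0.39944968
R (np.float32(517.2543), np.float32(-90.67531)) -4.2748885 0.3272249 0.83926857
F (np.float32(465.56927), np.float32(-144.73975)) 86.05205 0.24209929 0.39800638
```

Fit: press yaw −3.95°, axis at (621,−158), which agrees with the wheel circle from the overhead cameras to about 2 mm. Next I turn to match, go in front of the press and lower.

```bash
cat > rel.py <<'E'
from h import *
O=np.array([621.0,-157.6,0]);a=np.radians(-3.95);B=np.array([[np.cos(a),-np.sin(a),0],[np.sin(a),np.cos(a),0],[0,0,1]])
if __name__=='__main__':
    s=robot.observe(); T=B.T@s['tool_rot']
    print('t',round(s['time'],2),'TCP in press',(B.T@(s['position']-O)).round(1),'yaw of y axis vs press y',np.degrees(np.arctan2(-T[0,1],T[1,1])).round(2),'zax',T[:,2].round(4),'F(press)',(B.T@s['contact_force']).round(1),'w',round(s['gripper_width'],1))
E
python3 -m pendant '[[1,-1,1,0,0,4.65],[1,-4,2,0,0,0],[1,-4,2,0,0,0],[0.8,-3.5,1,0,0,0],[0,0,0,0,0,0],[0,0,0,0,0,0]]' >/dev/null; python3 rel.py
```

```text
t 6.25 TCP in press [-198.7    7.8  108. ] yaw of y axis vs press y -0.3 zax [ 8.e-04  8.e-04 -1.e+00] F(press) [-0.7 -0.1 -2.8] w 53.5
```

```bash
python3 -m pendant '[[0.3,-0.8,1,0,0,-0.3],[0,0,2.5,0,0,0],[0,0,2,0,0,0],[0,0,0.8,0,0,0],[0,0,0,0,0,0],[0,0,0,0,0,0]]' >/dev/null; python3 rel.py
```

```text
t 7.0 TCP in press [-200.1    0.9   43.4] yaw of y axis vs press y 0.33 zax [ 4.e-03 -2.e-04 -1.e+00] F(press) [-0.8 -0.5 -2.3] w 53.6
```

```bash
python3 -m pendant '[[0,0,0.4,0,0.2,0.3],[0,-0.1,0.2,0,0,0],[0,0,0,0,0,0],[0,0,0,0,0,0]]' >/dev/null; python3 rel.py;  python3 look.py scene s2; python3 -c "
import cv2;i=cv2.imread('pics/s2.png')[180:340,150:350];cv2.imwrite('pics/s2c.png',cv2.resize(i,None,fx=3.5,fy=3.5,interpolation=2))"
```

```text
t 7.5 TCP in press [-199.2   -0.5   38.2] yaw of y axis vs press y 0.01 zax [ 0.0024 -0.001  -1.    ] F(press) [ 0.4 -0.5 -2.9] w 53.6
7.5 [ 422.2 -144.3   38.2] [[-0.9976, 0.0687, 0.0024], [0.0687, 0.9976, -0.0012], [-0.0024, -0.001, -1.0]] 53.64197959277493 0.002900587509213176
```

View pics/s2c.png

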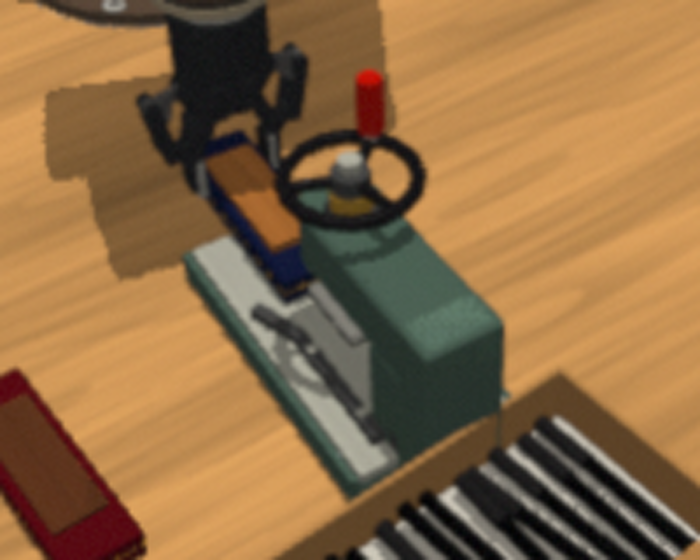

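The case is held above the front of the bed, with its nose at about (292,285) in the crop, lined up with the flared rails. Now I slide it in, low.

```bash
python3 -m pendant '[[-0.5,0,0.15,0,0,0],[-1.5,0,0,0,0,0],[-1.5,0,0,0,0,0],[-1.5,0,0,0,0,0],[0,0,0,0,0,0],[0,0,0,0,0,0]]' ; python3 rel.py
```

```text
time: 8.3
position: [477.0, -148.1, 36.7]
tool_rot: [[-0.998, 0.068, 0.003], [0.068, 0.998, -0.002], [-0.003, -0.001, -1.0]]
contact_force: [-0.6, -0.5, -2.4]
gripper_width: 53.6
t 8.3 TCP in press [-144.4   -0.5   36.7] yaw of y axis vs press y 0.04 zax [ 0.0035 -0.0013 -1.    ] F(press) [-0.6 -0.6 -2.4] w 53.6
```

```bash
python3 -m pendant '[[-1,0,0.05,0,0.15,0],[-1.2,0,0,0,0,0],[-1.2,0,0,0,0,0],[-0.8,0,0,0,0,0],[0,0,0,0,0,0],[0,0,0,0,0,0]]' >/dev/null ; python3 rel.py
```

```text
t 9.05 TCP in press [-99.9  -0.4  36.1] yaw of y axis vs press y 0.03 zax [-0.     -0.0011 -1.    ] F(press) [-0.3 -0.6 -3. ] w 53.6
```

```bash
python3 -m pendant '[[0,0,0,0,0,0],[0,0,0,0,0,0],[0,0,0,0,0,0],[0,0,-2,0,0,0],[0,0,-3,0,0,0],[1,0,-2,0,0,0],[3,0,0,0,0,0],[3,0,0,0,0,0]]' 0.15 ; python3 -m pendant '[[0,0,0,0,0,0],[0,0,0,0,0,0],[0,0,0,0,0,0]]' 0.65 >/dev/null; python3 rel.py
```

```text
time: 10.05
position: [451.1, -146.5, 108.8]
tool_rot: [[-0.998, 0.068, 0.002], [0.068, 0.998, -0.002], [-0.002, -0.002, -1.0]]
contact_force: [0.3, -0.2, -0.3]
gripper_width: 72.6
t 10.43 TCP in press [-170.6   -0.8  109.3] yaw of y axis vs press y 0.01 zax [ 0.0028 -0.002  -1.    ] F(press) [ 0.3 -0.8 -0.3] w 29.9
```

```bash
python3 -m pendant '[[0,0,2,0,0,0],[0,0,2.5,0,0,0],[0,0,1.5,0,0,0],[0,0,0,0,0,0],[0,0,0,0,0,0]]' >/dev/null; python3 rel.py; python3 look.py wrist w3; python3 - <<'E'
from h import *
from rel import O,B
import pickle
c=pickle.load(open('w3.pkl','rb')); hsv=cv2.cvtColor(c['img'],cv2.COLOR_BGR2HSV)
X,Y=np.meshgrid(np.arange(560),np.arange(420)); W=(world(c,np.c_[X.ravel(),Y.ravel()])-O)@B
m=((hsv[...,0]>105)&(hsv[...,0]<135)&(hsv[...,1]>100)).ravel()&(W[:,2]>45)&(W[:,2]<60)&(abs(W[:,1])<50)
P=W[m]; print(m.sum(),np.percentile(P,[1,50,99],axis=0).round(1))
E
```

```text
t 11.05 TCP in press [-166.2   -1.4   47.9] yaw of y axis vs press y 0.06 zax [ 0.006  -0.0029 -1.    ] F(press) [0.  0.3 0. ] w 29.9
11.05 [ 455.1 -147.5   47.9] [[-0.9977, 0.0678, 0.0058], [0.0678, 0.9977, -0.0033], [-0.006, -0.0029, -1.0]] 29.9162835440643 0.005577747049450908
4873 [[-142.8  -23.    45.7]
 [-126.    -1.    54.9]
 [-107.6   22.2   56.2]]
```

View pics/w3.png

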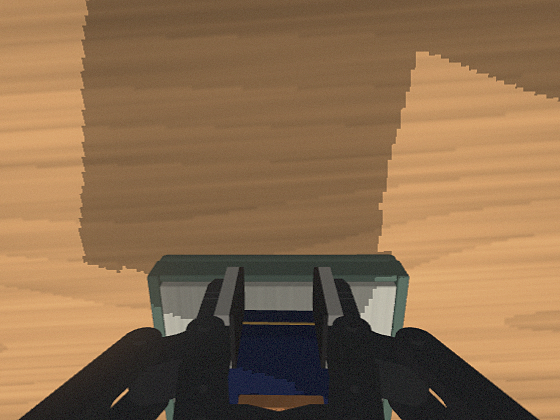

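The case lies squarely on the bed with its tail edge at (278,320), at press x −143 and y about 0. The fingers are behind it, so I lower a little and push.

```bash
python3 -m pendant '[[0,0.1,0.7,-0.15,0.3,0],[0,0,0,0,0,0],[-1,0,0,0,0,0],[-1,0,0,0,0,0],[-1,0,0,0,0,0],[-1,0,0,0,0,0],[0,0,0,0,0,0]]' >/dev/null; python3 rel.py
```

```text
t 11.97 TCP in press [-121.7   -0.6   41.9] yaw of y axis vs press y 0.08 zax [ 0.0032 -0.001  -1.    ] F(press) [-0.3 -0.5  1.1] w 30.0
```

```bash
python3 -m pendant '[[-0.6,0,0.1,0,0,0],[-0.4,0,0,0,0,0],[0,0,0,0,0,0]]' >/dev/null; python3 rel.py; python3 -m pendant '[[-0.2,0,0,0,0,0],[-0.2,0,0,0,0,0]]' >/dev/null; python3 rel.py;  python3 -m pendant '[[-0.2,0,0,0,0,0],[-0.2,0,0,0,0,0]]' >/dev/null; python3 rel.py
```

```text
t 12.35 TCP in press [-111.7   -0.5   40.7] yaw of y axis vs press y 0.07 zax [ 2.2e-03 -8.0e-04 -1.0e+00] F(press) [0.1 0.  0.4] w 29.4
t 12.6 TCP in press [-108.2   -0.4   40.7] yaw of y axis vs press y 0.07 zax [ 1.4e-03 -6.0e-04 -1.0e+00] F(press) [-2.1 -0.6  1.5] w 29.9
t 12.85 TCP in press [-104.1   -0.3   40.7] yaw of y axis vs press y 0.06 zax [ 1.1e-03 -5.0e-04 -1.0e+00] F(press) [-1.3 -0.1  1.2] w 29.8
```

```bash
for i in 1 2; do python3 -m pendant '[[-0.15,0,0,0,0,0],[-0.1,0,0,0,0,0]]' >/dev/null; python3 rel.py; done
```

```text
t 13.1 TCP in press [-101.3   -0.3   40.7] yaw of y axis vs press y 0.07 zax [ 1.1e-03 -5.0e-04 -1.0e+00] F(press) [-2.8  0.7  1.2] w 29.8
t 13.35 TCP in press [-1.014e+02 -1.000e-01  4.040e+01] yaw of y axis vs press y 0.08 zax [-3.6e-03  3.0e-04 -1.0e+00] F(press) [-6.7 -1.   4.4] w 29.8
```

```bash
python3 -m pendant '[[-0.15,0,0,0,0,0],[0,0,0,0,0,0]]' >/dev/null; python3 rel.py; python3 -m pendant '[[1.5,0,0,0,0,0],[3,0,0,0,0,0],[0,0,0,0,0,0],[0,0,0,0,0,0]]' >/dev/null; python3 rel.py; python3 look.py wrist w4; python3 - <<'E'
from h import *
from rel import O,B
import pickle
c=pickle.load(open('w4.pkl','rb')); hsv=cv2.cvtColor(c['img'],cv2.COLOR_BGR2HSV)
X,Y=np.meshgrid(np.arange(560),np.arange(420)); W=(world(c,np.c_[X.ravel(),Y.ravel()])-O)@B
m=((hsv[...,0]>105)&(hsv[...,0]<135)&(hsv[...,1]>100)).ravel()&(W[:,2]>45)&(W[:,2]<60)&(abs(W[:,1])<50)
P=W[m]; print(m.sum(),np.percentile(P,[1,50,99],axis=0).round(1))
E
```

```text
t 13.6 TCP in press [-101.5   -0.    40.3] yaw of y axis vs press y 0.08 zax [-6.5e-03  7.0e-04 -1.0e+00] F(press) [-0.2 -0.  -0.4] w 29.6
t 14.1 TCP in press [-1.485e+02 -1.000e-01  4.080e+01] yaw of y axis vs press y 0.09 zax [-4.6e-03  3.0e-04 -1.0e+00] F(press) [-0.1 -0.4  0.4] w 29.7
14.1 [ 472.8 -147.5   40.8] [[-0.9977, 0.0673, -0.0045], [0.0673, 0.9977, 0.0006], [0.0046, 0.0003, -1.0]] 29.69495865767489 0.027022741813205554
753 [[-91.8 -21.8  45.1]
 [-90.6   1.3  48.6]
 [-89.3  23.4  53.6]]
```

The case's tail is at press x −91.8 (about −92 when home) and the contact force rose at the stop, so it is home. Next I go up and look at the knob.

```bash
python3 -m pendant '[[0,0,-4,0,-0.25,0],[0,0,-5,0,0,0],[0,0,-5,0,0,0],[0,1,-4,0,0,0],[-1.5,1,-2,0,0,0],[-1,1,0,0,0,0],[0,0,0,0,0,0],[0,0,0,0,0,0]]' 0.2 >/dev/null; python3 rel.py; python3 look.py wrist w5; cat > knob.py <<'E'
from h import *
from rel import O,B
import pickle,sys
for f in sys.argv[1:]:
    c=pickle.load(open(f+'.pkl','rb')); hsv=cv2.cvtColor(c['img'],cv2.COLOR_BGR2HSV)
    X,Y=np.meshgrid(np.arange(560),np.arange(420)); W=(world(c,np.c_[X.ravel(),Y.ravel()])-O)@B
    m=(((hsv[...,0]<6)|(hsv[...,0]>174))&(hsv[...,1]>150)&(hsv[...,2]>80)).ravel()&(W[:,2]>195)&(W[:,2]<260)&(np.hypot(W[:,0],W[:,1])<75)
    P=W[m]; t=P[P[:,2]>np.percentile(P[:,2],98)-4]
    print(f,m.sum(),'top z',np.percentile(P[:,2],[2,98]).round(1),'top circle',cv2.minEnclosingCircle(t[:,:2].astype(np.float32)),'mean',t.mean(0).round(1))
    uv=np.c_[X.ravel(),Y.ravel()][m]; print(uv.min(0),uv.max(0))
E
python3 knob.py w5 scene top
```

```text
t 15.15 TCP in press [-120.8   30.9  245.9] yaw of y axis vs press y 0.15 zax [ 3.e-04  5.e-04 -1.e+00] F(press) [-0.6  0.1  0.4] w 68.4
15.15 [ 502.6 -118.4  245.9] [[-0.9978, 0.0662, 0.0003], [0.0662, 0.9978, 0.0005], [-0.0003, 0.0005, -1.0]] 68.41336348866808 0.010644211620926318
w5 880 top z [197.7 234.1] top circle ((-32.716033935546875, 32.24235534667969), 7.555056571960449) mean [-35.7  32.3 232.4]
[262 358] [294 410]
scene 111 top z [196.6 236.9] top circle ((-25.863990783691406, 31.033885955810547), 8.192747116088867) mean [-25.1  31.5 235.4]
[252 200] [258 218]
top 86 top z [202.8 240.3] top circle ((-25.261857986450195, 31.348773956298828), 8.138697624206543) mean [-25.   31.1 238.4]
[340 173] [350 183]
```

View pics/w5.png

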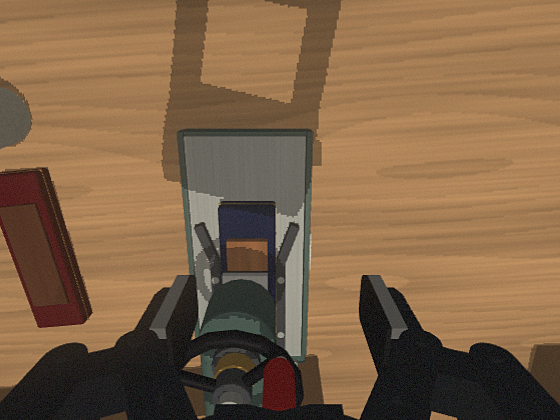

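The wrist view shows the case between the rails under the head, and the red knob at (279,385), on the hand's centre line. Together with the top and scene views this puts the knob at about (−26,32) in the press frame, with its top at z 237. I go over it, down, and grip.

```bash
python3 -m pendant '[[-2,0,0,0,0,0.1],[-3,0,0,0,0,0],[-2.5,0,0,0,0,0],[-1,0,0,0,0,0],[0,0,0,0,0,0],[0,0,0,0,0,0]]' >/dev/null; python3 rel.py
```

```text
t 15.95 TCP in press [-38.7  29.6 241.1] yaw of y axis vs press y -0.07 zax [-0.009   0.0019 -1.    ] F(press) [-0.1  0.2  0.5] w 68.3
```

```bash
python3 -m pendant '[[-1.2,0.2,1,0.1,-0.5,0],[0,0,1.5,0,0,0],[0,0,0.5,0,0,0],[0,0,0,0,0,0],[0,0,0,0,0,0]]' >/dev/null; python3 rel.py
```

```text
t 16.57 TCP in press [-27.6  31.9 208.5] yaw of y axis vs press y -0.08 zax [-1.e-03  2.e-04 -1.e+00] F(press) [ 0.3 -0.3  0.2] w 68.3
```

```bash
python3 -m pendant '[[0,0,0,0,0,0],[0,0,0,0,0,0],[0,0,0,0,0,0],[0,0,0,0,0,0]]' 1 40 >/dev/null; python3 rel.py; python3 - <<'E'
from h import *
from rel import O,B
# chord table: tool dx=-press dx, dy=press dy ; centre from axis est (1.5,-.5), r 43
th=np.radians(np.arange(50,50+1000,25)); p=np.c_[-np.cos(th),np.sin(th)]*4.3; d=np.diff(p,axis=0); d[:,0]*=-1
print(d[:16].round(1).tolist())
E
```

```text
t 17.07 TCP in press [-27.1  31.5 209.5] yaw of y axis vs press y -0.08 zax [ 8.e-04 -3.e-04 -1.e+00] F(press) [-0.6  0.7 -2.9] w 18.4
[[-1.7, 0.9], [-1.9, 0.1], [-1.7, -0.7], [-1.3, -1.4], [-0.6, -1.8], [0.2, -1.8], [1.0, -1.6], [1.6, -1.0], [1.8, -0.2], [1.8, 0.6], [1.4, 1.3], [0.7, 1.7], [-0.1, 1.9], [-0.9, 1.7], [-1.5, 1.1], [-1.8, 0.4]]
```

```bash
cat > ang.py <<'E'
from rel import *
s=robot.observe(); p=(B.T@(s['position']-O))-[1.5,-.5,0]; F=B.T@s['contact_force']
th=np.arctan2(p[1],-p[0]); t=np.array([np.sin(th),np.cos(th)]); n=np.array([-np.cos(th),np.sin(th)])
T=B.T@s['tool_rot']
print('t',round(s['time'],2),'th',np.degrees(th).round(1),'r',np.hypot(*p[:2]).round(1),'z',p[2].round(1),'Ftan,Frad,Fz',(F[:2]@t).round(1),(F[:2]@n).round(1),F[2].round(1),'yaw',np.degrees(np.arctan2(-T[0,1],T[1,1])).round(1),'zax',T[:2,2].round(3),'w',round(s['gripper_width'],1))
def tgt(deg,r=43):
    a=np.radians(deg); q=np.array([-np.cos(a),np.sin(a)])*r; d=(q-p[:2])/10; return (round(-d[0],2),round(d[1],2))
st=25; a0=np.degrees(th)
P=[tgt(a0+st*k) for k in range(1,9)]; prev=(0,0)
print('rows',[(round(a-(P[i-1][0] if i else 0),1),round(b-(P[i-1][1] if i else 0),1)) for i,(a,b) in enumerate(P)])
E
python3 -m pendant '[[-1.7,0.9,0,0,0,0],[-1.9,0.1,0,0,0,0],[-1.7,-0.7,0,0,0,0],[-1.3,-1.4,0,0,0,0]]' >/dev/null; python3 ang.py
```

```text
t 17.57 th 149.0 r 42.4 z 209.4 Ftan,Frad,Fz -2.1 -14.3 9.8 yaw -0.0 zax [-0.005  0.   ] w 18.6
rows [(np.float64(-0.6), np.float64(-1.7)), (np.float64(0.2), np.float64(-1.8)), (np.float64(1.0), np.float64(-1.6)), (np.float64(1.5), np.float64(-1.0)), (np.float64(1.8), np.float64(-0.3)), (np.float64(1.8), np.float64(0.5)), (np.float64(1.4), np.float64(1.2)), (np.float64(0.8), np.float64(1.7))]
```

```bash
python3 -m pendant '[[-0.6,-1.7,0,0,0,0],[0.2,-1.8,0,0,0,0],[1.0,-1.6,0,0,0,0],[1.5,-1.0,0,0,0,0]]' >/dev/null; python3 ang.py
```

```text
t 18.07 th -111.9 r 43.6 z 209.4 Ftan,Frad,Fz -3.4 -7.5 3.8 yaw 0.0 zax [-0.004  0.001] w 18.5
rows [(np.float64(1.9), np.float64(-0.2)), (np.float64(1.8), np.float64(0.5)), (np.float64(1.4), np.float64(1.2)), (np.float64(0.8), np.float64(1.7)), (np.float64(-0.0), np.float64(1.9)), (np.float64(-0.8), np.float64(1.7)), (np.float64(-1.4), np.float64(1.2)), (np.float64(-1.8), np.float64(0.5))]
```

```bash
python3 -m pendant '[[1.9,-0.2,0,0,0,0],[1.8,0.5,0,0,0,0],[1.4,1.2,0,0,0,0],[0,0,0,0,0,0]]' >/dev/null; python3 ang.py; python3 look.py top t3; python3 look.py wrist w6; python3 - <<'E'
from h import *
from rel import O,B
import pickle
for n in('t3','w6'):
    c=pickle.load(open(n+'.pkl','rb')); hsv=cv2.cvtColor(c['img'],cv2.COLOR_BGR2HSV)
    P=np.array([[-30,y,13] for y in(66,72,78)])@B.T+O; uv=proj(c,P); print(n,uv.round(0).tolist())
    for u,v in uv:
        if 0<=u<560 and 0<=v<420: print(world(c,[[u,v]])@np.eye(3), hsv[int(v),int(u)])
# bed sink/contacts: where's the plate? top case gap
E
python3 -c "
import cv2;import numpy as np
a=cv2.imread('pics/t3.png')[90:260,270:430];a=cv2.resize(a,None,fx=2.4,fy=2.4,interpolation=2)
b=cv2.imread('pics/w6.png');b=cv2.resize(b,(400,300));h=max(a.shape[0],300)
p=lambda i:cv2.copyMakeBorder(i,0,h-i.shape[0],0,0,0)
cv2.imwrite('pics/m6.png',np.hstack([p(a),p(b)]))"
```

```text
t 18.57 th -34.7 r 44.4 z 209.6 Ftan,Frad,Fz 1.5 -11.4 -6.7 yaw -0.2 zax [0.003 0.003] w 18.3
rows [(np.float64(0.6), np.float64(1.8)), (np.float64(-0.1), np.float64(1.8)), (np.float64(-0.9), np.float64(1.6)), (np.float64(-1.5), np.float64(1.1)), (np.float64(-1.8), np.float64(0.4)), (np.float64(-1.8), np.float64(-0.4)), (np.float64(-1.5), np.float64(-1.1)), (np.float64(-0.8), np.float64(-1.7))]
18.575 [ 584.3 -180.9  209.6] [[-0.9974, 0.0717, 0.0028], [0.0717, 0.9974, 0.0026], [-0.0026, 0.0028, -1.0]] 18.253376128763183 0.013922359636231441
18.625 [ 584.5 -181.3  209.6] [[-0.9974, 0.0717, 0.0028], [0.0717, 0.9974, 0.0025], [-0.0026, 0.0027, -1.0]] 18.650262508274704 0.013253621860567628
t3 [[323.0, 196.0], [320.0, 196.0], [318.0, 195.0]]
[[593.82045261 -89.00244333  22.16997202]] [ 18  61 234]
[[ 5.98611240e+02 -8.46202725e+01 -1.39930915e-01]] [ 18 108 229]
[[ 5.99036370e+02 -7.85671228e+01 -1.75524833e-01]] [ 19 105 229]
w6 [[374.0, 179.0], [380.0, 179.0], [386.0, 179.0]]
[[591.59263952 -93.23404107  27.18879167]] [ 62  30 120]
[[599.07730174 -80.84559311   2.30753391]] [ 15 119 195]
[[ 6.00021155e+02 -7.41560798e+01  4.98676475e-01]] [ 14 126 186]
```

View pics/m6.png

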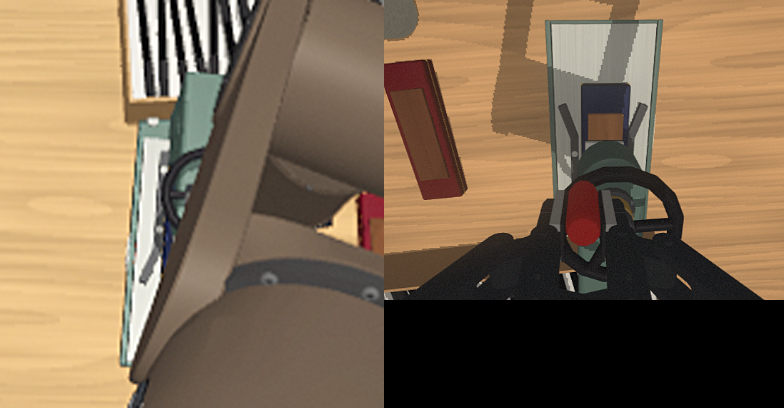

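The tab's place shows in both views, at top (320,196) and wrist about (380,179), and it is not out yet. From here I turn in 25° steps with a red-pixel check after each one.

```bash
cat > tab.py <<'E'
from h import *
from rel import O,B
import subprocess
for n in('top','wrist'):
    c=cam(n); hsv=cv2.cvtColor(c['img'],cv2.COLOR_BGR2HSV)
    u,v=proj(c,(np.array([[-30,72,13]])@B.T+O))[0]
    if not(0<=u<560 and 0<=v<420): print(n,'out of view');continue
    X,Y=np.meshgrid(np.arange(560),np.arange(420)); k=18 if n=='top' else 30
    m=((hsv[...,0]<8)|(hsv[...,0]>172))&(hsv[...,1]>150)&(hsv[...,2]>60)&(abs(X-u)<k)&(abs(Y-v)<k)
    if m.sum():
        w=(atz(c,np.c_[X[m],Y[m]],13)-O)@B; print(n,'RED',m.sum(),'y max',w[:,1].max().round(1),'x',w[:,0].min().round(1),w[:,0].max().round(1))
    else: print(n,'no red')
E
python3 tab.py
python3 -m pendant '[[0.6,1.8,0,0,0,0],[0,0,0,0,0,0]]' >/dev/null; python3 ang.py; python3 tab.py
```

```text
top RED 1 y max 57.5 x -18.4 -18.4
wrist no red
t 19.02 th -11.1 r 44.2 z 209.6 Ftan,Frad,Fz 1.7 -10.4 -6.1 yaw -0.2 zax [0.003 0.001] w 18.6
rows [(np.float64(-0.2), np.float64(1.9)), (np.float64(-0.8), np.float64(1.7)), (np.float64(-1.5), np.float64(1.2)), (np.float64(-1.8), np.float64(0.4)), (np.float64(-1.8), np.float64(-0.4)), (np.float64(-1.5), np.float64(-1.1)), (np.float64(-0.9), np.float64(-1.6)), (np.float64(-0.1), np.float64(-1.9))]
top RED 1 y max 57.5 x -18.4 -18.4
wrist no red
```

```bash
python3 -m pendant '[[-0.1,1.8,0,0,0,0],[0,0,0,0,0,0]]' >/dev/null; python3 ang.py; python3 tab.py
```

```text
t 19.38 th 10.6 r 43.9 z 209.6 Ftan,Frad,Fz 0.9 -7.8 -5.8 yaw -0.2 zax [ 0.003 -0.   ] w 18.5
rows [(np.float64(-0.8), np.float64(1.7)), (np.float64(-1.4), np.float64(1.2)), (np.float64(-1.8), np.float64(0.5)), (np.float64(-1.8), np.float64(-0.3)), (np.float64(-1.6), np.float64(-1.0)), (np.float64(-1.0), np.float64(-1.6)), (np.float64(-0.2), np.float64(-1.8)), (np.float64(0.6), np.float64(-1.8))]
top no red
wrist no red
```

```bash
sleep 0; echo
python3 -m pendant '[[-0.8,1.6,0,0,0,0],[0,0,0,0,0,0]]' >/dev/null; python3 ang.py; python3 tab.py
```

```text
t 19.73 th 31.3 r 43.5 z 209.5 Ftan,Frad,Fz 1.3 -5.5 -3.0 yaw -0.2 zax [ 0.001 -0.001] w 18.2
rows [(np.float64(-1.3), np.float64(1.3)), (np.float64(-1.7), np.float64(0.7)), (np.float64(-1.9), np.float64(-0.1)), (np.float64(-1.6), np.float64(-0.9)), (np.float64(-1.1), np.float64(-1.5)), (np.float64(-0.4), np.float64(-1.8)), (np.float64(0.4), np.float64(-1.8)), (np.float64(1.2), np.float64(-1.5))]
top no red
wrist no red
```

```bash
cat >> tab.py <<'E'
    q=proj(c,(np.array([[-30,80,0]])@B.T+O)); print('   table beside tab seen at z',world(c,q)[0,2].round(1) if 0<=q[0,0]<560 and 0<=q[0,1]<420 else None)
E
python3 -m pendant '[[-1.2,1.2,0,0,0,0],[0,0,0,0,0,0]]' >/dev/null; python3 ang.py; python3 tab.py
```

```text
t 20.07 th 50.3 r 43.0 z 209.5 Ftan,Frad,Fz 2.0 -1.3 0.9 yaw -0.3 zax [-0.002 -0.001] w 18.2
rows [(np.float64(-1.7), np.float64(0.8)), (np.float64(-1.9), np.float64(0.1)), (np.float64(-1.7), np.float64(-0.7)), (np.float64(-1.2), np.float64(-1.4)), (np.float64(-0.5), np.float64(-1.8)), (np.float64(0.2), np.float64(-1.8)), (np.float64(1.0), np.float64(-1.6)), (np.float64(1.6), np.float64(-1.0))]
top no red
   table beside tab seen at z 743.9
wrist RED 2 y max 60.2 x -32.4 -31.5
   table beside tab seen at z 1.1
```

```bash
python3 -m pendant '[[-1.5,0.7,0,0,0,0],[0,0,0,0,0,0]]' >/dev/null; python3 ang.py; python3 tab.py; python3 look.py wrist w7;python3 - <<'E'
import cv2
i=cv2.imread('pics/w7.png'); cv2.imwrite('pics/w7b.png',i)
E
```

```text
t 20.43 th 69.1 r 42.6 z 209.5 Ftan,Frad,Fz 0.5 -0.3 3.9 yaw -0.4 zax [-0.006  0.001] w 18.7
rows [(np.float64(-1.8), np.float64(0.3)), (np.float64(-1.8), np.float64(-0.5)), (np.float64(-1.4), np.float64(-1.2)), (np.float64(-0.7), np.float64(-1.7)), (np.float64(0.0), np.float64(-1.9)), (np.float64(0.8), np.float64(-1.7)), (np.float64(1.5), np.float64(-1.1)), (np.float64(1.8), np.float64(-0.4))]
top no red
   table beside tab seen at z 749.7
wrist RED 357 y max 78.8 x -42.6 -14.2
   table beside tab seen at z 16.4
20.525 [ 609.4 -117.7  209.5] [[-0.9971, 0.0757, -0.0066], [0.0757, 0.9971, 0.0011], [0.0067, 0.0006, -1.0]] 18.37550006266906 0.004305837370301652
```

View pics/w7.png

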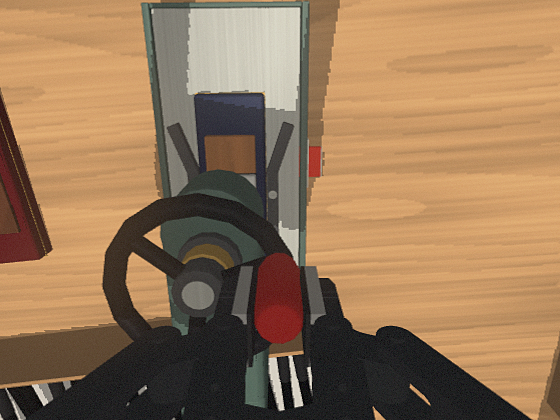

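The tab is out: red at (315,161), reaching y 78.8 in the press frame, which is 12 mm out from the base side. I stop there, let go and lift clear.

```bash
python3 -m pendant '[[0,0,0,0,0,0],[0,0,0,0,0,0],[0,0,0,0,0,0],[0,0,-2,0,0,0],[0,0,-3,0,0,0],[0,0,-2,0,0,0],[0,0,0,0,0,0]]' 0.4 >/dev/null; python3 ang.py; python3 -m pendant '[[4,0,0,0,0,0],[5,0,0,0,0,0],[3,0,0,0,0,0],[0,0,0,0,0,0],[0,0,0,0,0,0]]' >/dev/null; python3 ang.py; python3 tab.py; python3 look.py wrist w8; python3 knob.py w8; python3 - <<'E'
from h import *
from rel import O,B
import pickle
c=pickle.load(open('w8.pkl','rb')); hsv=cv2.cvtColor(c['img'],cv2.COLOR_BGR2HSV)
X,Y=np.meshgrid(np.arange(560),np.arange(420)); W=(world(c,np.c_[X.ravel(),Y.ravel()])-O)@B
m=((hsv[...,0]>105)&(hsv[...,0]<135)&(hsv[...,1]>100)).ravel()&(W[:,2]>40)&(W[:,2]<60)&(abs(W[:,1])<50)
P=W[m]; print(m.sum(),np.percentile(P,[1,50,99],axis=0).round(1)); t=P[(P[:,2]>45)]; print(cv2.minAreaRect(t[:,:2].astype(np.float32)))
E
```

```text
t 21.45 th 66.6 r 41.5 z 280.4 Ftan,Frad,Fz 0.4 0.1 -0.5 yaw -0.4 zax [-0.009 -0.   ] w 51.3
rows [(np.float64(-1.8), np.float64(0.5)), (np.float64(-1.8), np.float64(-0.4)), (np.float64(-1.4), np.float64(-1.2)), (np.float64(-0.8), np.float64(-1.7)), (np.float64(-0.0), np.float64(-1.9)), (np.float64(0.8), np.float64(-1.7)), (np.float64(1.4), np.float64(-1.2)), (np.float64(1.8), np.float64(-0.5))]
t 22.07 th 15.5 r 146.3 z 277.1 Ftan,Frad,Fz 0.2 -0.2 -0.3 yaw -0.4 zax [-0.012  0.   ] w 51.1
rows [(np.float64(-10.8), np.float64(-1.1)), (np.float64(-1.5), np.float64(1.1)), (np.float64(-1.8), np.float64(0.4)), (np.float64(-1.8), np.float64(-0.4)), (np.float64(-1.5), np.float64(-1.1)), (np.float64(-0.8), np.float64(-1.7)), (np.float64(-0.1), np.float64(-1.9)), (np.float64(0.7), np.float64(-1.7))]
top no red
   table beside tab seen at z 745.6
wrist RED 185 y max 78.7 x -41.8 -13.7
   table beside tab seen at z 16.8
22.175 [ 484.7 -109.5  277.1] [[-0.997, 0.0764, -0.0124], [0.0764, 0.9971, 0.0012], [0.0125, 0.0003, -0.9999]] 51.68406933686796 0.007489769509413524
w8 477 top z [197.1 234.6] top circle ((-20.250144958496094, 40.16798400878906), 7.607207775115967) mean [-22.4  39.9 233.2]
[267 365] [294 410]
49 [[-85.3 -24.3  48.2]
 [ -3.8  27.   49.8]
 [ 65.2  28.7  51.4]]
((-11.450950622558594, 1.6284427642822266), (154.5680694580078, 53.925025939941406), 0.11166901141405106)
```

View pics/w8.png

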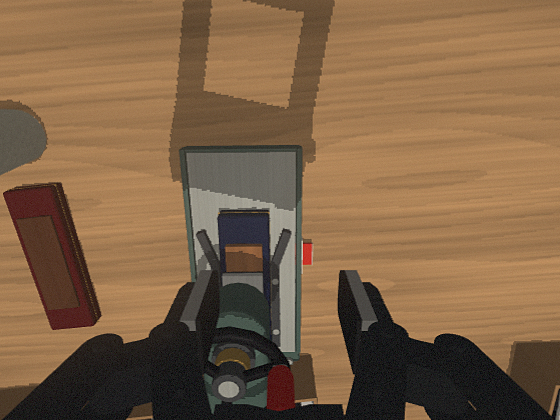

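The tab is still out at (307,253), the case sits between the rails at (244,240), and the hand is clear of the knob. I'm handing the job in.

```bash
python3 -c "
from rig import robot
print(robot.sign_off())"
```

```text
the job is handed in; nothing more can be done
None
```

I laid the navy case panel up on the bed and pushed it home against the back stop. I then wound the wheel clockwise about 380°, until the tab popped out, let go and backed the hand off. I handed in at about 22 s; the interface gave no verdict.

- **Case home:** Before clamping, its tail was at press x −91.8 mm (−92 is home) and the push force rose to about 7 N at the stop. After clamping, the wrist view still showed it between the rails and square; too little of the case was visible then to measure its position again.
- **Tab:** It was in at the check one step (about 19°) before I stopped. After that step, and again after letting go, it measured about 12 mm out.
- **Over-tightening:** I could not measure how far the bed sank. That last step was about 0.4 mm of plate travel, and the limit is 1.2 mm past the trip point, so it should be well inside.
- **Hand clear:** The hand was well back from the press and the force reading was about zero.
- **Checks that failed or disagreed:** The top camera's view of the tab was blocked by the arm at the end, so only the wrist camera confirmed it. The camera estimates of the press axis differed by about 2 mm.

I kept the moves clear of the bystanders but did not re-measure them at the end. The spare case looked undisturbed in the last pictures.

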